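Tip the red carton onto the scan panel and scan it

TASK

Lay the red carton down for scanning: push it near its top, from the side away from the panel, with the fingertips so that it tips over and lands flat, wholly inside the green panel of the scan mat. Then press the green button on the console all the way down and let it go. Do not lift or carry the carton, press the button only once the carton lies flat, and leave the yellow carton and the jars and bottle standing where they are.

Things in the scene. Friction and masses are not known exactly. Their poses are not given: they have to be found in the camera images.
- scan_mat: Fixed grey mat, 180 (x) x 380 (y) mm, 4 mm thick. Origin: centre of its underside; z up. In its middle a green panel, mat x -70 to 70 mm, y -110 to 110 mm, outlined white; a pale grey strip beyond each end. A carton stands over each end line, facing along mat y, its inner 8 to 22 mm inside the panel, the rest on the strip; which carton is at which end varies.
- red_carton: Red carton with white band, 90 mm wide (x), 40 deep (y), 150 tall (z), 0.15 to 0.3 kg, loose, standing on the mat (underside 4 mm above the table). Origin: centre of its underside. Broad faces look along the mat's length within 0.07 rad. Pushed slowly near the top of its outer broad face it tips about its inner bottom edge, hardly sliding, and falls by itself beyond about 15 degrees.
- red_carton_top (a point): Centre of the red carton's top face, 150 mm above its origin along its z.
- red_carton_mid (a point): Centre of the red carton's volume, 75 mm above its origin along its z; 24 mm above the table when it lies on the mat on a broad face.
- yellow_carton: Yellow retail carton with a blue band, same size and make as the red one, standing at the other end of the mat; to be left alone. Origin: centre of its underside.
- scan_button (a joint): Travel of the console's button, m: 0 up, 0.006 fully down; a spring, fully down at about 4 N, springs back.
- scan_button_top (a point): Centre of the top of the button: round green, 24 mm across, pressed straight down. It sits on the near half of the fixed grey console (150 x 100 mm, 50 mm high, with a dark green screen on its far half) at the robot's right.
- pepper_jar: Big red jar, yellow label, black lid, 80 mm across, 125 mm tall, loose; leave alone. Origin: centre of its underside.
- mushroom_jar: Amber jar, green label, brass lid, 68 mm across, 105 mm tall, loose; leave alone. Origin: centre of its underside.
- pickle_jar: Green jar, white label, black lid, 68 mm across, 95 mm tall, loose; leave alone. Origin: centre of its underside.
- relish_jar: Yellow jar, blue label, black lid, 66 mm across, 100 mm tall, loose; leave alone. Origin: centre of its underside.
- mustard_bottle: Yellow bottle, red label, black cap, 58 mm across, 165 mm tall, loose; leave alone. Origin: centre of its underside.
Things that resemble listed ones, but are neither listed nor needed, are in the scene too. What is shaped like the red_carton but purple is not meant.

How it is judged (in metres and radians):
On the way, in this order (a step that is already met when the one before it is completed fails the run):
1. the red carton lies flat inside the green panel (angle between red_carton's own z axis and vertical between 1.5 and 1.64 rad and height (world z) of red_carton_mid below 0.032 m and x of red_carton in the frame of scan_mat between -0.03 and 0.03 m and y of red_carton in the frame of scan_mat between -0.115 and 0.115 m and x of red_carton_top in the frame of scan_mat between -0.03 and 0.03 m and y of red_carton_top in the frame of scan_mat between -0.115 and 0.115 m and linear speed of red_carton below 0.02 m/s and angular speed of red_carton below 0.2 rad/s), for 0.2 s.
2. the scan button is pressed all the way down (value of joint scan_button above 0.005 m), for 0.05 s.
At the end, for the whole second after the job is handed in: The red carton rests flat on a broad face, its foot and top centres at most 30 mm off the panel's long centre line and 5 mm past its ends; the button has been pressed past 5 mm and is up again; the other cartons, jars and bottle are within 20 mm of their places, leaning under 0.2 rad (all of step 1 and value of joint scan_button below 0.002 m and not (distance of yellow_carton from where it was at the start of the episode above 0.02 m or angle between yellow_carton's own z axis and vertical above 0.2 rad) and not (distance of pepper_jar from where it was at the start of the episode above 0.02 m or angle between pepper_jar's own z axis and vertical above 0.2 rad) and not (distance of mushroom_jar from where it was at the start of the episode above 0.02 m or angle between mushroom_jar's own z axis and vertical above 0.2 rad) and not (distance of pickle_jar from where it was at the start of the episode above 0.02 m or angle between pickle_jar's own z axis and vertical above 0.2 rad) and not (distance of relish_jar from where it was at the start of the episode above 0.02 m or angle between relish_jar's own z axis and vertical above 0.2 rad) and not (distance of mustard_bottle from where it was at the start of the episode above 0.02 m or angle between mustard_bottle's own z axis and vertical above 0.2 rad)); the robot touches nothing.
It fails at once if the red carton is lifted or carried (height (world z) of red_carton_mid above 0.1 m or (angle between red_carton's own z axis and vertical above 1.4 rad and height (world z) of red_carton_mid above 0.06 m)).
It fails at once if the red carton comes down more than 15 mm outside the panel (angle between red_carton's own z axis and vertical above 1.5 rad and not (x of red_carton in the frame of scan_mat between -0.04 and 0.04 m and y of red_carton in the frame of scan_mat between -0.125 and 0.125 m and x of red_carton_top in the frame of scan_mat between -0.04 and 0.04 m and y of red_carton_top in the frame of scan_mat between -0.125 and 0.125 m)).
It fails at once if the button is pressed before the red carton lies flat (value of joint scan_button above 0.003 m and angle between red_carton's own z axis and vertical below 1.5 rad).
It fails at once if the yellow carton is pushed away or tipped (distance of yellow_carton from where it was at the start of the episode above 0.02 m or angle between yellow_carton's own z axis and vertical above 0.2 rad).
It fails at once if a jar or the bottle is pushed away or tipped ((distance of pepper_jar from where it was at the start of the episode above 0.02 m or angle between pepper_jar's own z axis and vertical above 0.2 rad) or (distance of mushroom_jar from where it was at the start of the episode above 0.02 m or angle between mushroom_jar's own z axis and vertical above 0.2 rad) or (distance of pickle_jar from where it was at the start of the episode above 0.02 m or angle between pickle_jar's own z axis and vertical above 0.2 rad) or (distance of relish_jar from where it was at the start of the episode above 0.02 m or angle between relish_jar's own z axis and vertical above 0.2 rad) or (distance of mustard_bottle from where it was at the start of the episode above 0.02 m or angle between mustard_bottle's own z axis and vertical above 0.2 rad)).
It also fails if it takes over 38 s, if anything falls off the work surface, if the arm or the gripper's body presses on something with over 40 N, if the wrist force passes 120 N, or if a joint passes its speed limit or range.

ROBOT

A 6-joint arm with a two-finger parallel gripper is mounted at the origin on the work surface. World frame = base frame: x ahead of the robot, y to its left, z up, the work surface at z = 0. Lengths are in m, angles in degrees, forces in N, time in s.
With the tool pointing down it reaches from about 0.275 to 0.975 m from the base axis. Payload 8.4 kg.
Tool frame: the origin (TCP) lies between the finger pads; the fingertips stand 11 mm ahead of it and the grasp point (between the pads) lies 8 mm behind it (manip.finger_overhang is the distance from the TCP to the fingertips, in m); z points along the fingers, y is the direction in which the jaws open and shut (so a half turn about z gives the same grasp; the last joint's range is limited). The gripper opens to 92 mm and grips with 3 to 60 N. Pads are 20 mm wide; open, the fingers measure 128 mm over their backs; the gripper's body (75 mm by 189 mm) begins 69 mm behind the grasp point.
Start: joints at [-70.439, 20.225, 93.587, -0, 66.188, -0.138], TCP at [0.211, -0.588, 0.226] pointing down, gripper open.
Joint ranges: [-150.9, 150.9], [-52.94, 120.26], [3.33, 152.33], [-74.26, 254.26], [0, 154.13], [-172.89, 172.89]. Speed limits (degrees/s): [127.2, 127.2, 159.86, 180, 180, 180].

INTERFACE

Orientations are given as [roll, pitch, yaw] about the fixed x, y, z axes, in that order (R = Rz(yaw) Ry(pitch) Rx(roll)).
In Python, from workcell import monitor, cams, workorder, models, manip gives the robot as it stands.
- The arm moves only by the tool arm_command, never from a script. Its argument "targets" is a list that holds one entry, the list of rows, each a list of 6 numbers: the shift along the tool's x, y, z in cm, then the turn, a rotation vector about the tool's x, y, z in degrees. A call has 1 to 12 rows; each row is the pose to reach, as a shift and turn from the pose measured when the call began, along the tool's axes at that moment; what a row does not reach only later rows make up. A row lasts 1/12 s, in which the tool goes at most 41.7 mm and 7.16 degrees, less where a joint would pass 70% of its speed; a pose out of reach is approached as far as the arm can. A call with a gripper value outside its range is refused whole. "hand" is the opening, from 0 (shut) to 1 (fully open), set as the call begins (left out, the last holds). The fingers move at their own pace and stop on an object; "grip_force" is the grip in N (left out, the last holds). Time passes only in rows, so rows that repeat a pose let the fingers close. It gives the time, the measured TCP pose, the force and the opening at its end, in the units of the state.
- monitor.get_obs(): the state, without advancing time (a new reading comes with each control period).
- cams.capture(name): name is "scene" or "top" or "wrist"; returns a dict with "image" (420x560x3 uint8, blue, green, red), "z_map" (420x560 float32, m along the optical axis (not along the pixel's ray), 0 where there is no reading), "fov_y" (degrees; the focal length in pixels is half the picture's height over the tangent of half this angle, whatever the lens; pixels are square), "cx", "cy" (the principal point, pixels), "position" and "orientation" of the camera in the world; the wrist camera has in their place "T_tool_cam" (4x4, takes a point from camera to tool coordinates, whose origin is the TCP and whose axes are the flange's). Camera axes: x right, y down, z forward; pixel columns grow to the right and rows downward; lengths in m; the calibration is good to about 2 mm. A picture is of the moment at which its call begins: read the wrist's pose just before it.
- workorder.finish_job(): hands the job in, once; it reports no verdict.
Trained networks look in a picture, given as the dict that the camera call returned (one of the last four; its "shot" number tells which), for a name from the list of things; names that differ only in an ending like _2 or _b are one class to them, and where a whole thing is asked for, a point or a joint stands for the part that bears it (a point fixed in the world has none). Each returns a list of dicts, best first, with "conf" (0 to 1); they miss things now and then, are a little off and sometimes report something else, mostly with a low value. They report only what shows in the picture. A call takes as long as a camera call. They do not tell look-alikes from the thing itself.
- models.regions_of(picture, thing): "region" (420x560 bool, what is visible of it) and "bbox" ([left, top, right, bottom] as shares, 0 to 1, of the picture: columns of its width, rows of its height, round what is visible of it).
- models.mark_of(picture, thing): "point" ([row, column] as shares, 0 to 1, of the picture: columns of its width, rows of its height: a listed point, or the origin of a listed thing).
The state is a dict: "time": time; "joints": joint angles; "joint_vel": joint speeds; "tau": joint torques, N m; "ee_pos": TCP position; "tcp_rot": TCP orientation; "ft_force": force on the tool from outside, world axes, zero at the start; "wrist_torque": the same for the moment, N m; "finger_gap": opening from 0.0 (shut) to 1.0 (fully open).
Only numpy, scipy, OpenCV 4.12 (cv2) and the standard library are available. Lean on these libraries where they do the work, as an engineer would, in place of code of your own. Each camera call takes 0.05 s, during which the arm holds its last target.

## Working session

There is one attempt and no reset: what is moved stays moved. The work goes in short steps, Python scripts to look and compute and a tool call to move; the robot and the scene stay as the last step left them, time stands still between calls to the robot, and variables do not carry over. Pictures are saved under pics/ and viewed, and the job is handed in when it is done.

Besides the shell and the picture viewer there is one more tool, called after "Request:" as name(argument=value, ...), one argument or row to a line, values as JSON. arm_command: Moves the arm, as the interface text tells. Its arguments: {"type":"object","properties":{"targets":{"type":"array","items":{"type":"array","items":{"type":"array","items":{"type":"number"}}}},"hand":{"type":"number"},"grip_force":{"type":"number"}},"required":["targets"]}

```bash
mkdir -p pics; ls; cat > h.py <<'E'
import numpy as np, cv2
from scipy.spatial.transform import Rotation as R
from workcell import monitor, cams, workorder, models, manip
def campose(c,obs=None):
    if "T_tool_cam" in c:
        T=np.eye(4);T[:3,:3]=R.from_euler('xyz',obs['tcp_rot'],degrees=True).as_matrix();T[:3,3]=obs['ee_pos']
        return T@np.array(c['T_tool_cam'])
    T=np.eye(4);o=np.array(c['orientation'])
    T[:3,:3]=o if o.shape==(3,3) else R.from_euler('xyz',o,degrees=True).as_matrix()
    T[:3,3]=c['position'];return T
def cloud(c,obs=None):
    z=c['z_map'];h,w=z.shape;f=h/2/np.tan(np.radians(c['fov_y'])/2)
    u,v=np.meshgrid(np.arange(w),np.arange(h))
    P=np.stack([(u-c['cx'])/f*z,(v-c['cy'])/f*z,z],-1)
    T=campose(c,obs);return P@T[:3,:3].T+T[:3,3]
E
python3 - <<'E'
from h import *
o=monitor.get_obs();print(o)
for n in ['scene','top']:
    c=cams.capture(n);cv2.imwrite(f'pics/{n}0.png',c['image']);print(n,c['position'],c['orientation'],c['fov_y'],c['cx'],c['cy'])
    P=cloud(c);np.save(f'{n}P.npy',P)
    for t in ['red_carton','yellow_carton','scan_mat','scan_button','pepper_jar','mushroom_jar','pickle_jar','relish_jar','mustard_bottle']:
        for r in models.regions_of(c,t)[:3]:
            m=r['region']&(c['z_map']>0);q=P[m]
            print(t,round(r['conf'],2),np.round(np.array(r['bbox'])*[560,420,560,420]),m.sum(),np.round(np.percentile(q,[2,50,98],axis=0),3).tolist() if len(q) else '')
E
```

```text
pics
{'time': 0.0, 'joints': array([-7.04401370e+01,  2.02624050e+01,  9.36274519e+01,  1.32111407e-03,
        6.61889144e+01, -1.37159453e-01]), 'joint_vel': array([ 0.05580792, -0.00206017, -0.00615772,  0.05434514,  0.09774739,
       -0.0551918 ]), 'tau': array([-2.01218696e-03, -5.93841577e+01, -3.34216404e+01,  6.94799982e-02,
        2.34181224e-02, -1.34372331e-04]), 'ee_pos': array([ 0.21050618, -0.58798074,  0.22487671]), 'tcp_rot': array([-1.79921232e+02, -1.39649425e-03,  1.96964873e+01]), 'ft_force': array([0.31453954, 0.81695171, 0.113618  ]), 'wrist_torque': array([ 0.02730673, -0.04129317, -0.00211041]), 'finger_gap': 1.0032909365550389}
scene [1.31183737 0.2606409  1.04215316] [-140.70967597    0.15036098  106.54964504] 51.25632802565616 278.563670316466 210.94499401721464
red_carton 0.89 [257. 132. 274. 185.] 707 [[0.294, -0.105, -0.0], [0.395, -0.061, 0.12], [0.407, -0.039, 0.152]]
red_carton 0.66 [224. 247. 253. 286.] 912 [[0.721, -0.055, 0.005], [0.763, -0.018, 0.083], [0.78, 0.008, 0.107]]
red_carton 0.58 [235. 169. 262. 224.] 1201 [[0.49, -0.086, 0.007], [0.55
[... 2325 characters left out ...]
 -0.379, 0.076]]
pepper_jar 0.88 [101. 233. 149. 268.] 1380 [[0.444, 0.413, 0.003], [0.478, 0.438, 0.122], [0.516, 0.487, 0.129]]
mushroom_jar 0.79 [307. 134. 337. 170.] 827 [[0.712, -0.055, 0.01], [0.731, -0.023, 0.103], [0.77, 0.007, 0.11]]
pickle_jar 0.65 [217. 131. 246. 165.] 784 [[0.719, 0.179, 0.016], [0.741, 0.208, 0.093], [0.777, 0.24, 0.1]]
relish_jar 0.71 [369. 129. 400. 167.] 793 [[0.728, -0.203, 0.014], [0.747, -0.172, 0.097], [0.783, -0.145, 0.105]]
mustard_bottle 0.68 [368. 130. 400. 168.] 838 [[0.728, -0.204, 0.002], [0.747, -0.173, 0.097], [0.785, -0.145, 0.105]]
mustard_bottle 0.6 [104. 171. 148. 202.] 810 [[0.613, 0.431, 0.013], [0.632, 0.447, 0.107], [0.662, 0.474, 0.167]]
```

```bash
python3 - <<'E'
import cv2
for n in ['scene','top']:
    i=cv2.imread(f'pics/{n}0.png');cv2.imwrite(f'pics/{n}1.png',cv2.resize(i[90:330] if n=='scene' else i[90:350],None,fx=1.42,fy=1.42,interpolation=cv2.INTER_CUBIC))
E
```

```text
(no output)
```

View pics/top1.png

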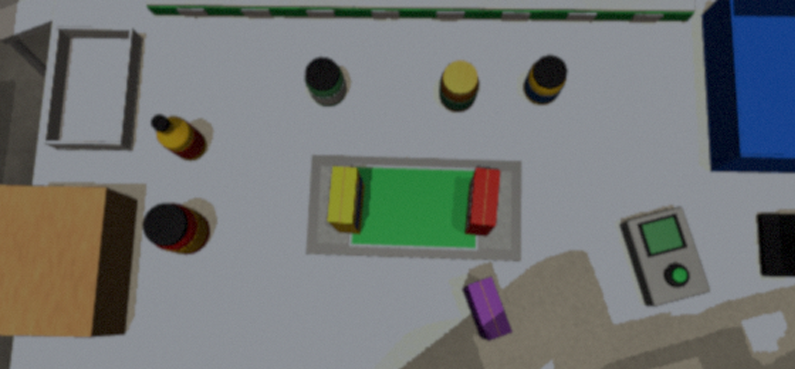

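View pics/scene1.png

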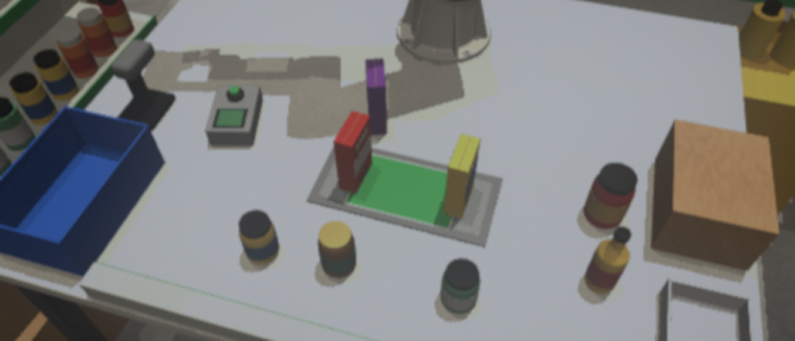

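```bash
python3 - <<'E'
from h import *
P=np.load('topP.npy');im=cv2.imread('pics/top0.png');hsv=cv2.cvtColor(im,cv2.COLOR_BGR2HSV)
H,S,V=[hsv[...,i].astype(int) for i in range(3)]
def rect(m,name):
    q=P[m][:,:2];r=cv2.minAreaRect((q*1000).astype(np.float32));print(name,m.sum(),r,'medz',np.round(np.median(P[m][:,2]),4), np.round(np.percentile(q,[1,50,99],axis=0),3).tolist())
near=(P[...,0]>.42)&(P[...,0]<.66)&(P[...,1]>-.2)&(P[...,1]<.3)
g=near&(H>45)&(H<75)&(S>120)&(abs(P[...,2]-.004)<.008);rect(g,'green')
m=near&(P[...,2]<.012);
red=near&((H<8)|(H>172))&(S>100)&(P[...,2]>.145);rect(red,'redtop')
yl=near&(H>18)&(H<35)&(S>100)&(P[...,2]>.145);rect(yl,'yeltop')
b=(P[...,0]>.36)&(P[...,0]<.47)&(P[...,1]<-.34)&(P[...,1]>-.44)&(P[...,2]>.056)&(H>45)&(H<80)&(S>80);rect(b,'btn')
con=(P[...,0]>.34)&(P[...,0]<.56)&(P[...,1]<-.3)&(P[...,1]>-.48)&(abs(P[...,2]-.05)<.012);rect(con,'console')
pur=(P[...,0]>.25)&(P[...,0]<.45)&(P[...,1]<0)&(P[...,1]>-.2)&(P[...,2]>.14);rect(pur,'purple')
p=P[...,2]; 
# mat outer via gray
mm=near&(P[...,2]<.03)&(V<190)
c=cams.capture('top')
for t in ['scan_mat','red_carton','red_carton_top','scan_button_top']:
  for r in models.mark_of(c,t)[:2]:
    rc=np.array(r['point'])*[420,560];print(t,r['conf'],rc,cloud(c)[int(rc[0]),int(rc[1])])
for r in models.regions_of(c,'scan_mat')[:1]:
  rr=r['region']&(abs(P[...,2]-.004)<.01);rect(rr,'mat')
# red side points by height
f=np.median(P[red],axis=0);print(f)
print(manip.finger_overhang)
E
```

```text
green 4019 ((536.1786499023438, 50.807098388671875), (214.83494567871094, 137.3846435546875), 89.56865692138672) medz 0.0047 [[0.469, -0.048], [0.534, 0.049], [0.603, 0.147]]
redtop 721 ((531.8901977539062, -63.13262939453125), (40.446712493896484, 90.08515167236328), 85.21891021728516) medz 0.1544 [[0.487, -0.084], [0.531, -0.062], [0.576, -0.042]]
yeltop 722 ((531.1378173828125, 162.30894470214844), (40.26235580444336, 89.74555206298828), 86.80492401123047) medz 0.1544 [[0.487, 0.142], [0.53, 0.162], [0.575, 0.183]]
btn 116 ((420.3952941894531, -391.9873046875), (26.065711975097656, 27.50643539428711), 4.966129302978516) medz 0.0706 [[0.408, -0.405], [0.421, -0.39], [0.434, -0.378]]
console 2525 ((454.83831787109375, -380.04803466796875), (150.20872497558594, 103.03665924072266), 15.545921325683594) medz 0.0503 [[0.377, -0.439], [0.457, -0.375], [0.531, -0.317]]
purple 936 ((322.381103515625, -91.013427734375), (178.52635192871094, 51.941307067871094), 29.196449279785156) medz 0.1506 [[0.25, -0.153], [0.35, -0.074], [0.403, -0.041]]
scan_mat 0.91 [238.098 295.176] [0.52926976 0.04070886 0.00513488]
red_carton 0.6 [303.492 339.08 ] [ 0.36659592 -0.0582264   0.15220938]
red_carton 0.59 [237.888 336.896] [ 0.51055816 -0.0508951   0.15726624]
red_carton_top 0.74 [227.808 340.928] [ 0.53418741 -0.06020116  0.15155035]
red_carton_top 0.69 [307.986 343.784] [ 0.35827682 -0.06733976  0.14743829]
scan_button_top 0.56 [281.82  477.792] [ 0.42571318 -0.38724103  0.07107593]
mat 8509 ((536.959716796875, 50.63087463378906), (386.2549133300781, 185.4984588623047), 89.13517761230469) medz 0.0046 [[0.448, -0.138], [0.53, 0.047], [0.626, 0.237]]
[ 0.53097197 -0.06226332  0.15440108]
0.011
```

```bash
cat >> h.py <<'E'
def delta(pos,yaw,roll=180.):
    o=monitor.get_obs();A=R.from_euler('xyz',o['tcp_rot'],degrees=True);B=R.from_euler('xyz',[roll,0,yaw],degrees=True)
    print('t',o['time'],np.round(o['ee_pos'],4),np.round(o['tcp_rot'],2),'F',np.round(o['ft_force'],2))
    print('d cm',np.round(A.inv().apply(np.array(pos)-o['ee_pos'])*100,2),'rv',np.round((A.inv()*B).as_rotvec(degrees=True),2))
E
python3 -c "
from h import *
delta([.5267,-.1258,.226],-4.8)"
```

```text
t 1.3 [ 0.2107 -0.5884  0.2256] [-180.    -0.    19.7] F [-0.59 -0.44  0.36]
d cm [ 4.535e+01 -3.290e+01 -4.000e-02] rv [-0.  -0.  24.5]
```

Request:
arm_command(
  targets=[
    [[3.8,-2.7,0,0,0,2],[7.6,-5.5,0,0,0,4],[11.3,-8.2,0,0,0,6],[15.1,-11,0,0,0,8],[18.9,-13.7,0,0,0,10],[22.7,-16.5,0,0,0,12],[26.5,-19.2,0,0,0,14],[30.2,-21.9,0,0,0,16],[34,-24.7,0,0,0,18],[37.8,-27.4,0,0,0,20],[41.6,-30.2,0,0,0,22],[45.3,-32.9,0,0,0,24.5]],
  ],
  hand=0,
)

```text
time: 2.3
ee_pos: [0.4935, -0.1736, 0.2259]
tcp_rot: [180.0, -0.0, -4.9]
ft_force: [0.7, -1.2, 0.7]
finger_gap: 0.154
```

```bash
python3 -c "
from h import *
delta([.5267,-.1258,.141],-4.8)"
```

```text
t 2.3 [ 0.4935 -0.1736  0.2259] [ 1.7999e+02 -4.0000e-02 -4.9000e+00] F [ 0.71 -1.16  0.72]
d cm [ 2.9  -5.05  8.49] rv [ 0.01 -0.04 -0.1 ]
```

Request:
arm_command(
  targets=[
    [[1.5,-2.5,0,0,0,0],[2.9,-5,0,0,0,0],[2.9,-5,0,0,0,0],[2.9,-5,2,0,0,0],[2.9,-5,4,0,0,0],[2.9,-5,6,0,0,0],[2.9,-5,7.5,0,0,0],[2.9,-5,8.5,0,0,0],[2.9,-5,8.5,0,0,0],[2.9,-5,8.5,0,0,0]],
  ],
)

```text
time: 3.13
ee_pos: [0.5265, -0.1266, 0.1409]
tcp_rot: [180.0, -0.0, -4.9]
ft_force: [0.5, -0.3, 0.5]
finger_gap: 0.003
```

```bash
python3 - <<'E'
from h import *
delta([.5267,-.1258,.141],-4.8)
for n in ['scene','top']:
    c=cams.capture(n);i=c['image'][130:290,180:420];cv2.imwrite(f'pics/{n}2.png',cv2.resize(i,None,fx=3.3,fy=3.3,interpolation=cv2.INTER_CUBIC))
E
```

```text
t 3.1333 [ 0.5265 -0.1266  0.1409] [179.99  -0.    -4.91] F [ 0.47 -0.32  0.47]
d cm [ 0.01 -0.08 -0.01] rv [ 0.01 -0.   -0.11]
```

View pics/scene2.png

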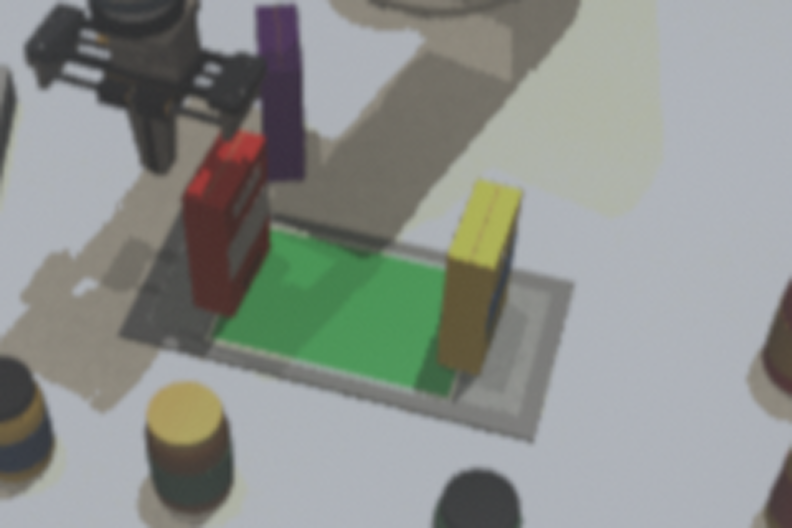

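View pics/top2.png

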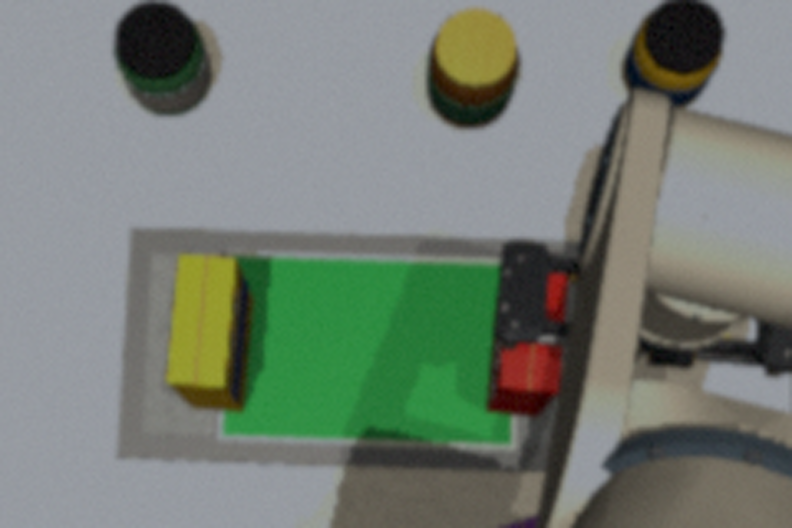

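Request:
arm_command(
  targets=[
    [[0,-0.9,0,0,0,0],[0,-1.6,0,0,0,0],[0,-1.9,0,0,0,0],[0,-2.15,0,0,0,0],[0,-2.4,0,0,0,0],[0,-2.65,0,0,0,0],[0,-2.9,0,0,0,0],[0,-3.15,0,0,0,0],[0,-3.4,0,0,0,0],[0,-3.65,0,0,0,0],[0,-3.9,0,0,0,0],[0,-3.9,0,0,0,0]],
  ],
)

```text
time: 4.23
ee_pos: [0.5307, -0.0874, 0.1418]
tcp_rot: [180.0, -0.1, -4.9]
ft_force: [0.1, -0.9, -0.1]
finger_gap: 0.003
```

```bash
python3 - <<'E'
from h import *
print(monitor.get_obs()['ft_force'])
c=cams.capture('scene');i=c['image'][130:290,180:420];cv2.imwrite(f'pics/scene3.png',cv2.resize(i,None,fx=3.3,fy=3.3,interpolation=cv2.INTER_CUBIC))
E
```

```text
[ 0.09356402 -0.85401099 -0.06490125]
```

View pics/scene3.png

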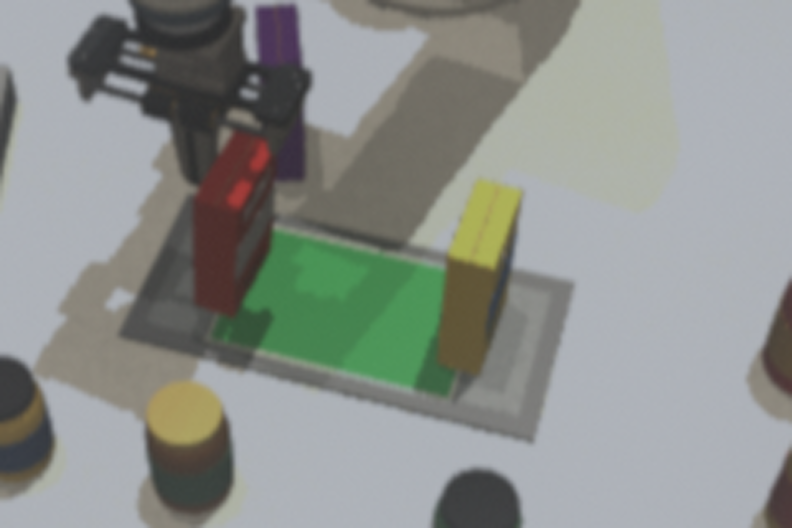

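Carton is leaning (top moved right about 10 px of 792, foot still at ~(235,310)); the foot has not slid. I'll continue the push.

Request:
arm_command(
  targets=[
    [[0,-0.3,0,0,0,0],[0,-0.6,0,0,0,0],[0,-0.9,0,0,0,0],[0,-1.2,0,0,0,0],[0,-1.5,0,0,0,0],[0,-1.8,0,0,0,0],[0,-2.1,0,0,0,0],[0,-2.4,0,0,0,0],[0,-2.7,0,0,0,0],[0,-2.7,0,0,0,0],[0,-2.7,0,0,0,0],[0,-2.7,0,0,0,0]],
  ],
)

```text
time: 5.28
ee_pos: [0.5329, -0.0607, 0.1418]
tcp_rot: [180.0, -0.1, -4.9]
ft_force: [-0.6, -0.3, -0.4]
finger_gap: 0.002
```

```bash
python3 - <<'E'
from h import *
delta([.5,-.15,.226],-4.8)
c=cams.capture('scene');i=c['image'][130:290,180:420];cv2.imwrite(f'pics/scene4.png',cv2.resize(i,None,fx=3.3,fy=3.3,interpolation=cv2.INTER_CUBIC))
E
```

```text
t 5.2833 [ 0.5329 -0.0607  0.1418] [ 1.7997e+02 -1.1000e-01 -4.8800e+00] F [-0.6  -0.32 -0.4 ]
d cm [-2.5   9.18 -8.42] rv [ 0.03 -0.11 -0.08]
```

View pics/scene4.png

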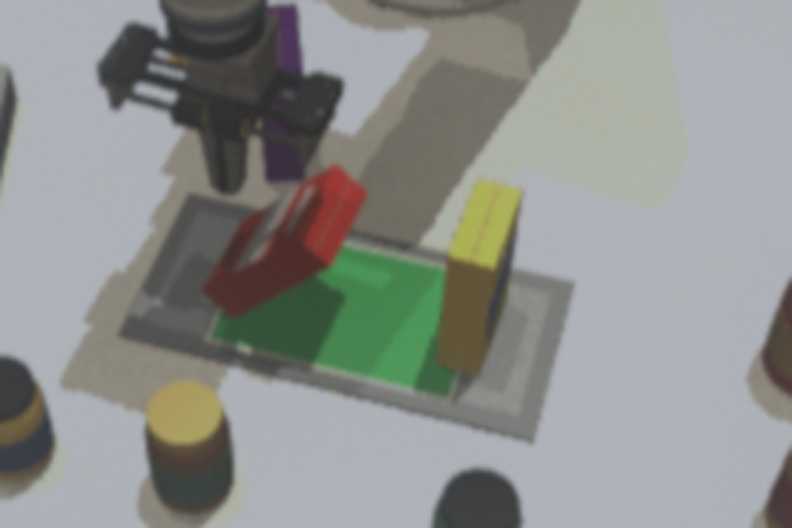

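Request:
arm_command(
  targets=[
    [[-0.2,1,-1,0,0,0],[-0.2,2,-3,0,0,0],[-0.2,3,-6,0,0,0],[-0.2,5,-8,0,0,0],[-1,8,-8.4,0,0,0],[-2,11,-8.4,0,0,0],[-3,14,-8.4,0,0,0],[-4,17,-8.4,0,0,0],[-5,20,-8.4,0,0,0],[-6,23,-8.4,0,0,0],[-7,26,-8.4,0,0,0],[-7,26,-8.4,0,0,0]],
  ],
)

```text
time: 6.33
ee_pos: [0.4386, -0.3185, 0.2267]
tcp_rot: [179.8, -0.1, -5.1]
ft_force: [-0.2, -0.1, -0.7]
finger_gap: 0.002
```

```bash
python3 - <<'E'
from h import *
delta([.421,-.391,.12],-4.8)
for n in ['scene','top']:
    c=cams.capture(n);i=c['image'][130:290,180:420];cv2.imwrite(f'pics/{n}5.png',cv2.resize(i,None,fx=3.3,fy=3.3,interpolation=cv2.INTER_CUBIC))
P=cloud(c);hsv=cv2.cvtColor(c['image'],cv2.COLOR_BGR2HSV);H,S=hsv[...,0],hsv[...,1]
m=(P[...,0]>.42)&(P[...,0]<.66)&(P[...,1]>-.2)&(P[...,1]<.135)&(P[...,2]>.035)&(P[...,2]<.06)
q=P[m];print(m.sum(),np.percentile(q,[1,50,99],axis=0),cv2.minAreaRect((q[:,:2]*1000).astype(np.float32)))
for t in ['red_carton_top','red_carton_mid','red_carton','scan_button_top']:
  for r in models.mark_of(c,t)[:2]:
    rc=np.array(r['point'])*[420,560];print(t,r['conf'],rc,P[int(rc[0]),int(rc[1])])
b=(P[...,0]>.36)&(P[...,0]<.47)&(P[...,1]<-.34)&(P[...,1]>-.44)&(P[...,2]>.064)&(P[...,2]<.08)
q=P[b];print(b.sum(),len(q) and (np.percentile(q,[2,50,98],axis=0),cv2.minAreaRect((q[:,:2]*1000).astype(np.float32))))
E
```

```text
t 6.3333 [ 0.4386 -0.3185  0.2267] [ 1.7984e+02 -1.2000e-01 -5.0700e+00] F [-0.25 -0.06 -0.73]
d cm [-1.14  7.34 10.69] rv [ 0.16 -0.12 -0.27]
2217 [[ 0.49283062 -0.03710642  0.038676  ]
 [ 0.53969146  0.03641909  0.0444574 ]
 [ 0.58693083  0.11078443  0.04992912]] ((540.96630859375, 37.195091247558594), (150.16302490234375, 91.06017303466797), 85.1619873046875)
red_carton_top 0.91 [232.218 267.12 ] [0.53682239 0.10955807 0.04594049]
red_carton_top 0.64 [308.616 344.12 ] [ 0.35614195 -0.06904177  0.15233705]
red_carton_mid 0.93 [303.912 340.816] [ 0.36669561 -0.06065715  0.14919239]
red_carton_mid 0.8 [230.496 296.912] [0.54319001 0.03838776 0.0453983 ]
red_carton 0.8 [305.382 339.416] [ 0.36236433 -0.05853761  0.14867376]
red_carton 0.64 [155.694 320.6  ] [ 0.7175682  -0.01625535  0.10242319]
scan_button_top 0.47 [282.492 474.488] [ 0.42311291 -0.37946074  0.07304701]
scan_button_top 0.35 [156.702 319.088] [ 0.71967683 -0.01448105  0.08820165]
41 (array([[ 0.4050081 , -0.38809375,  0.06414078],
       [ 0.4185365 , -0.38166458,  0.07067648],
       [ 0.42579575, -0.37327401,  0.07513775]]), ((416.4989013671875, -378.2001647949219), (16.518762588500977, 19.993526458740234), 65.62220764160156))
```

View pics/top5.png

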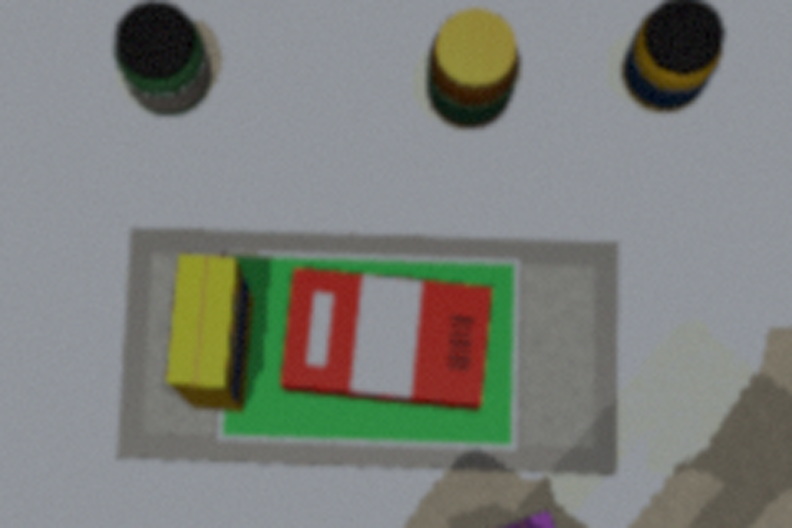

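View pics/scene5.png

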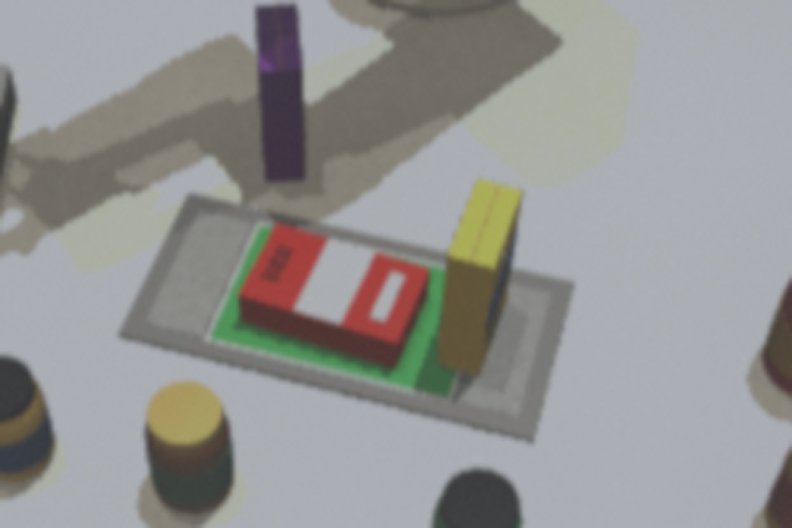

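Request:
arm_command(
  targets=[
    [[-0.6,3.7,2,0,0,0],[-1.1,7.2,5,0,0,0],[-1.1,7.2,8,0,0,0],[-1.1,7.2,11,0,0,0],[-1.1,7.2,12.5,0,0,0],[-1.1,7.2,12.5,0,0,0],[-1.1,7.2,12.5,0,0,0]],
  ],
)

```text
time: 7.22
ee_pos: [0.4245, -0.3829, 0.1006]
tcp_rot: [-180.0, -0.0, -4.8]
ft_force: [0.2, -0.4, -0.3]
finger_gap: 0.005
```

```bash
python3 - <<'E'
from h import *
delta([.421,-.390,.074],-4.8)
c=cams.capture('scene');i=c['image'][120:210,110:245];cv2.imwrite(f'pics/scene6.png',cv2.resize(i,None,fx=5,fy=5,interpolation=cv2.INTER_CUBIC))
E
```

```text
t 7.2167 [ 0.4245 -0.3829  0.1006] [-1.7995e+02 -4.0000e-02 -4.7600e+00] F [ 0.23 -0.37 -0.26]
d cm [-0.3   0.74  2.66] rv [-0.05 -0.04  0.04]
```

View pics/scene6.png

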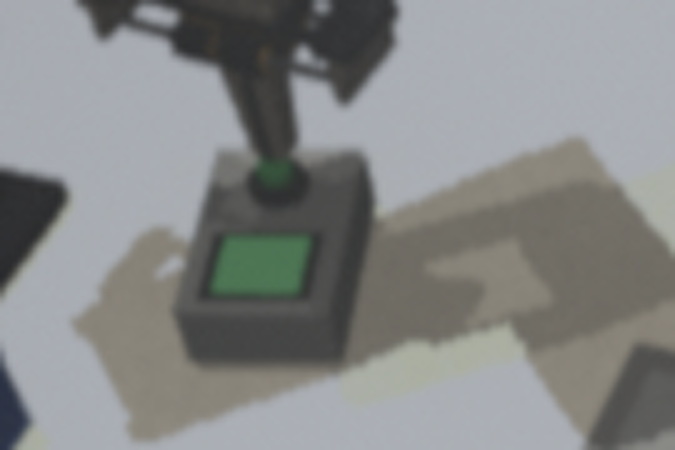

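Request:
arm_command(
  targets=[
    [[-0.3,0.7,0,0,0,0],[-0.3,0.7,0.6,0,0,0],[-0.3,0.7,1.2,0,0,0],[-0.3,0.7,1.6,0,0,0],[-0.3,0.7,1.9,0,0,0],[-0.3,0.7,2.1,0,0,0],[-0.3,0.7,2.1,0,0,0]],
  ],
)

```text
time: 7.85
ee_pos: [0.4216, -0.3902, 0.0804]
tcp_rot: [180.0, -0.1, -4.8]
ft_force: [-0.9, -0.8, 2.3]
finger_gap: 0.004
```

Request:
arm_command(
  targets=[
    [[0,0,0.2,0,0,0],[0,0,0.4,0,0,0],[0,0,0.55,0,0,0],[0,0,0.55,0,0,0]],
  ],
)

```text
time: 8.18
ee_pos: [0.4217, -0.3904, 0.077]
tcp_rot: [180.0, -0.1, -4.8]
ft_force: [-6.2, 5.2, 24.7]
finger_gap: 0.005
```

Request:
arm_command(
  targets=[
    [[0,0,0,0,0,0],[0,0,0,0,0,0],[0,0,-1,0,0,0],[0,0,-3,0,0,0],[0,0,-6,0,0,0],[0,0,-9,0,0,0],[0,0,-12,0,0,0],[0,0,-14,0,0,0],[0,0,-14,0,0,0],[0,0,-14,0,0,0],[0,0,-14,0,0,0]],
  ],
)

```text
time: 9.1
ee_pos: [0.421, -0.3898, 0.2163]
tcp_rot: [-180.0, -0.1, -4.8]
ft_force: [0.2, 0.8, 0.0]
finger_gap: 0.006
```

```bash
python3 - <<'E'
from h import *
delta([.421,-.390,.074],-4.8)
c=cams.capture('scene');P=cloud(c);i=c['image'];cv2.imwrite(f'pics/scene7.png',i)
b=(P[...,0]>.38)&(P[...,0]<.46)&(P[...,1]<-.36)&(P[...,1]>-.42)&(P[...,2]>.055)&(P[...,2]<.09)
print('btn z',np.percentile(P[b][:,2],[50,90,98]) if b.sum() else None)
P0=np.load('sceneP.npy');b0=(P0[...,0]>.38)&(P0[...,0]<.46)&(P0[...,1]<-.36)&(P0[...,1]>-.42)&(P0[...,2]>.055)&(P0[...,2]<.09)
print('btn z before',np.percentile(P0[b0][:,2],[50,90,98]))
E
```

```text
t 9.1 [ 0.421  -0.3898  0.2163] [-1.7999e+02 -9.0000e-02 -4.7600e+00] F [0.25 0.85 0.01]
d cm [-0.02  0.02 14.23] rv [-0.01 -0.09  0.04]
btn z [0.06320242 0.07227344 0.07369123]
btn z before [0.06226912 0.07169454 0.07313549]
```

View pics/scene7.png

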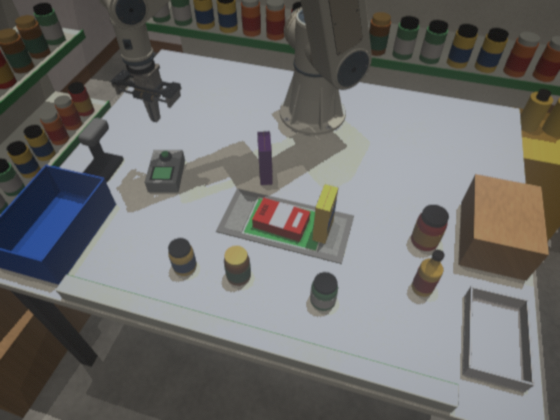

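```bash
python3 -c "
from h import *
print(workorder.finish_job())"
```

```text
the job is handed in; nothing more can be done
None
```

The red carton now lies flat inside the green panel, and the green button was pressed and let go. I handed the job in about 9 s into the 38 s allowed; no verdict is reported.

- **Carton:** I pushed it over with closed fingertips, about 2 cm below its top on the outer face. In the top camera picture it lies with its centre at about (0.541, 0.037) m and its upper face about 45 mm above the table. It is about 4° off the mat's length and at most about 1 cm off the panel's centre line.
- **Button:** I pressed only after seeing the carton flat. The force rose from 2.3 N to 24.7 N within 3.4 mm, which means it hit its stop. After I let go, its top read 73.7 mm, against 73.1 mm before, so it is back up. The travel itself can't be read, so "all the way down" rests on that force rise and the fingertip height.
- **Everything else:** In the last picture the yellow carton, jars and bottle are all standing where they were, judged by eye rather than measured. The gripper is clear, about 13 cm above the button.
- **Disagreements:** The networks sometimes took the purple carton for the red one, so I located the red one by colour and depth instead. My first move over the button ended about 8 mm off to the side, and I corrected it before pressing.

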